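# Put the small scoop away in the hidden laundry drawer

### The arm

A 6-joint arm with a two-finger parallel gripper is mounted at the origin on the work surface. World frame = base frame: x ahead of the robot, y to its left, z up, the work surface at z = 0. Lengths are in m, angles in rad, forces in N, time in s.
With the tool pointing down it reaches from about 0.25 to 0.725 m from the base axis. Payload 4 kg.
Tool frame: the origin (TCP) lies between the finger pads; the fingertips stand bot.tcp_to_tips ahead of it and the grasp point (between the pads) is the TCP (bot.tcp_to_tips is the distance from the TCP to the fingertips, in m); z points along the fingers, y is the direction in which the jaws open and shut (so a half turn about z gives the same grasp; the last joint's range is limited). The gripper opens to 85 mm and grips with 20 to 120 N. Pads are 22 mm wide; open, the fingers measure 114 mm over their backs; the gripper's body (76 mm by 85 mm) begins 54 mm behind the grasp point. The pads swing forward as they close: fully open they stand 13 mm farther back than shut.
Start: joints at [-1.325, 0.241, 0.005, 1.335, 0, 1.571], TCP at [0.122, -0.485, 0.25] pointing down, gripper open.
Joint ranges: [-2.72, 2.72], [-1.05, 1.87], [-1.09, 1.28], [-1.99, 2.15], [-1.42, 1.44], [-3.14, 3.14]. Speed limits (rad/s): [2.79, 2.79, 3.14, 3.14, 3.14, 3.14].

### API

Orientations are given as [roll, pitch, yaw] about the fixed x, y, z axes, in that order (R = Rz(yaw) Ry(pitch) Rx(roll)).
In Python, from station import bot gives the robot as it stands. The module is installed in compiled form; this text tells all that it offers.
- The arm moves only by the tool step_arm, never from a script. Its argument "motion" is a list of rows, each a list of 3 entries, a list of its own where there are three numbers: the shift along the tool's x, y, z in m, then the turn, a rotation vector about the tool's x, y, z in degrees, then the opening, from -1 (shut) to 1 (fully open). In form: [[[tx, ty, tz], [rx, ry, rz], hand], ...]. A call has 1 to 12 rows; each row is the pose to reach, as a shift and turn from the pose commanded when the call began, along the tool's axes at that moment; what a row does not reach only later rows make up. A row lasts 1/8 s, in which the tool goes at most 62.5 mm and 10.7 degrees, less where a joint would pass 70% of its speed; a pose out of reach is approached as far as the arm can. A call with a gripper value outside its range is refused whole. The fingers move at their own pace and stop on an object; "squeeze" is the grip in N (left out, the last holds). Time passes only in rows, so rows that repeat a pose let the fingers close. It gives the time, the measured TCP pose, the force and the opening at its end, in the units of the state.
- bot.read_state(): the state, without advancing time (a new reading comes with each control period).
- bot.read_camera(name): name is "side" or "top"; returns the picture (384x512x3 uint8, red, green, blue); there is no depth.
- bot.calibration(name): a dict with "mtx" (3x3 intrinsics, pixels), "T" (4x4, takes a point from camera to world coordinates). Camera axes: x right, y down, z forward; pixel columns grow to the right and rows downward; lengths in m; the calibration is good to about 2 mm. A picture is of the moment at which its call begins. calibration takes no time and is no camera call.
- bot.job_done(): hands the job in, once; it reports no verdict.
Trained networks look in the newest picture that a camera, given by its name, has taken for a name from the list of things; names that differ only in an ending like _2 or _b are one class to them, and where a whole thing is asked for, a point or a joint stands for the part that bears it (a point fixed in the world has none). Each returns a list of dicts, best first, with "conf" (0 to 1); they miss things now and then, are a little off and sometimes report something else, mostly with a low value. They report only what shows in the picture. A call takes as long as a camera call. They do not tell look-alikes from the thing itself.
- bot.trace(query, camera): "pixels" (384x512 bool, what is visible of it).
- bot.spot_point(query, camera): "point" ([x, y, z] in m, in the coordinates of the camera as it stood for that picture, good to about 4 mm: a listed point, or the origin of a listed thing).
The state is a dict: "t": time; "q": joint angles; "qvel": joint speeds; "tau": joint torques, N m; "eef_pos": TCP position; "ee_rot": TCP orientation; "ft_force": force on the tool from outside, world axes, zero at the start; "moment": the same for the moment, N m; "finger_gap": finger opening in m.
Only numpy, scipy, OpenCV 4.12 (cv2) and the standard library are available. Lean on these libraries where they do the work, as an engineer would, in place of code of your own. Each camera call takes 0.05 s, during which the arm holds its last target.

### The job

Press the round steel push-latch on top of the low wooden chest so that its hidden drawer springs out. Then put the small measuring scoop away inside that drawer, upright with its open side up: lower it in to the drawer's floor before letting go, leave the drawer open, and leave the large scoop where it stands.

Things in the scene. Friction and masses are not known exactly. Their poses are not given: they have to be found in the camera images.
- latch_top (a point): Centre of the top of the latch: steel button, 40 mm across, 14 mm proud of a fixed wooden chest (x 170, y 260, z 70 mm), 45 mm behind its front, 35 mm inside its left (+y) side. Axes: x into the chest, away from its front; z up. Pushes down 8 mm, 1 to 5 N, springs back; past 6 mm frees the drawer: press fully, hold 0.5 s. The drawer has no handle.
- drawer_in (a point): Centre of the drawer's inner floor, 10 mm above the shelf; moves with it; axes as the latch's. Inside 140 (x) by 180 (y) mm, walls 6 mm thick, 45 high; front plank 12 thick, 260 wide, 46 high. Shut: 37 mm in +x, 125 in -y of the latch. Freed, a spring drives it 140 mm to -x in about 1 s and holds it there (1.5 N), all but the rear 12 mm open above. Its way is clear.
- small_scoop: Scoop to put away: stainless, round open cup 38 mm across (36 at the foot), 32 high, standing on its foot on the shelf; flat handle at the rim, 60 long, 12 wide, 4 thick, 27 to 31 mm up. Origin: centre of the foot's underside; z up out of the mouth; the handle runs along +x, ending 78 mm from the origin. About 60 g. Grip it across the cup (along its y).
- large_scoop: Bystander of the same make but larger: cup 64 mm across, 46 high, handle 80 long (ending 111 mm from the origin), 16 wide. Origin and axes as for the small scoop. It stays where it is. Either scoop may stand in either place, at least 140 mm apart.
Things that resemble listed ones, but are neither listed nor needed, are in the scene too. What is shaped like the small_scoop but green or purple is not meant.

How it is judged:
On the way, in this order (a step that is already met when the one before it is completed fails the run):
1. the hidden drawer has sprung out (x of drawer_in in the frame of latch_top below -0.09 m), for 0.2 s.
2. the small scoop is lowered into the drawer, still held, its foot less than 30 mm above the drawer's floor (contact force between the fingers and small_scoop above 0.3 N and z of small_scoop in the frame of drawer_in below 0.03 m and x of small_scoop in the frame of drawer_in between -0.07 and 0.07 m and y of small_scoop in the frame of drawer_in between -0.09 and 0.09 m), for 0.05 s.
At the end, for the whole second after the job is handed in: The drawer is out (at least 127 of its 140 mm), the small scoop stands in it at rest on the drawer's floor (foot within 8 mm of the floor, cup within the drawer's walls), upright within 10 degrees, and the large scoop is within 30 mm of where it started (x of drawer_in in the frame of latch_top below -0.09 m and x of small_scoop in the frame of drawer_in between -0.07 and 0.07 m and y of small_scoop in the frame of drawer_in between -0.09 and 0.09 m and z of small_scoop in the frame of drawer_in between -0.005 and 0.008 m and angle between small_scoop's own z axis and vertical below 0.18 rad and linear speed of small_scoop below 0.02 m/s and distance of large_scoop from where it was at the start of the episode below 0.03 m); the robot touches nothing.
It fails at once if the large scoop is moved more than 30 mm or tipped more than 30 degrees (distance of large_scoop from where it was at the start of the episode above 0.03 m or angle between large_scoop's own z axis and vertical above 0.52 rad).
It also fails if it takes over 61 s, if anything falls off the work surface, if the arm or the gripper's body presses on something with over 40 N, if the wrist force passes 120 N, or if a joint passes its speed limit or range.

## Working session

There is one attempt and no reset: what is moved stays moved. The work goes in short steps, Python scripts to look and compute and a tool call to move; the robot and the scene stay as the last step left them, time stands still between calls to the robot, and variables do not carry over. Pictures are saved under pics/ and viewed, and the job is handed in when it is done.

Besides the shell and the picture viewer there is one more tool, called as name(argument=value, ...) on one line, values as JSON. step_arm: Moves the arm, as the interface text tells. Its arguments: {"type":"object","properties":{"motion":{"type":"array"},"squeeze":{"type":"number"}},"required":["motion"]}

```bash
mkdir -p pics
cat > h.py <<'E'
import numpy as np, cv2
from station import bot
def save(img,n): cv2.imwrite('pics/'+n,cv2.cvtColor(img,cv2.COLOR_RGB2BGR))
def w(p,cam):
    T=np.array(bot.calibration(cam)['T']); return (T@np.r_[p,1])[:3]
def ray(u,v,cam,z):
    c=bot.calibration(cam);K=np.array(c['mtx']);T=np.array(c['T'])
    d=T[:3,:3]@np.linalg.solve(K,[u,v,1]);o=T[:3,3]
    return o+d*(z-o[2])/d[2]
def proj(p,cam):
    c=bot.calibration(cam);K=np.array(c['mtx']);T=np.array(c['T'])
    q=K@(T[:3,:3].T@(np.array(p)-T[:3,3]));return q[:2]/q[2]
E
python3 - <<'E'
from h import *
s=bot.read_state();print(s,bot.tcp_to_tips)
for c in('top','side'):
    save(bot.read_camera(c),c+'0.png')
    print(c,np.array(bot.calibration(c)['T']).round(3).tolist())
    for q in('latch_top','small_scoop','large_scoop','drawer_in'):
        for d in bot.spot_point(q,c): print(c,q,round(d['conf'],2),w(d['point'],c).round(3),proj(w(d['point'],c),c).round(0))
E
```

```text
{'t': 0.0, 'q': array([-1.32501601e+00,  2.41426438e-01,  3.70102062e-03,  1.33519272e+00,
        5.29347918e-07,  1.57080553e+00]), 'qvel': array([-1.58470140e-03, -1.09515796e-03,  4.90258406e-06,  6.23816740e-04,
        3.23866530e-04, -6.99427889e-04]), 'tau': array([ 7.08627758e-04, -3.72325766e+01,  2.52402645e+01,  1.71221240e-02,
        2.55561289e-06, -3.11770876e-06]), 'eef_pos': array([ 0.12151062, -0.48439122,  0.24939734]), 'ee_rot': array([-3.13947084e+00, -5.09820306e-07,  2.45771108e-01]), 'ft_force': array([-0.19859234, -0.51393745, -0.35722097]), 'moment': array([-0.00313073, -0.00031948, -0.04195157]), 'finger_gap': 0.08564107448650242} 0.019
top [[-0.007, -0.99, 0.138, 0.427], [-1.0, 0.009, 0.019, -0.065], [-0.02, -0.138, -0.99, 0.991], [0.0, 0.0, 0.0, 1.0]]
top latch_top 0.57 [0.603 0.3   0.08 ] [ 98. 173.]
top small_scoop 0.93 [ 0.421 -0.245  0.002] [334. 252.]
top small_scoop 0.9 [ 0.635 -0.303  0.001] [355. 164.]
top small_scoop 0.71 [ 0.483 -0.056  0.   ] [255. 227.]
top small_scoop 0.59 [ 0.629 -0.079  0.001] [264. 167.]
top small_scoop 0.54 [ 0.519 -0.174 -0.001] [303. 212.]
top large_scoop 0.9 [ 0.527 -0.363 -0.001] [381. 207.]
side [[-0.983, -0.109, 0.148, 0.381], [-0.183, 0.502, -0.845, 0.873], [0.017, -0.858, -0.514, 0.638], [0.0, 0.0, 0.0, 1.0]]
side small_scoop 0.76 [ 0.483 -0.055  0.002] [272. 223.]
side small_scoop 0.68 [ 0.632 -0.301 -0.002] [238. 179.]
side small_scoop 0.67 [ 0.627 -0.08   0.001] [225. 213.]
side small_scoop 0.57 [ 0.432 -0.237 -0.002] [295. 194.]
side small_scoop 0.47 [ 0.52  -0.17  -0.003] [265. 202.]
side large_scoop 0.88 [ 0.531 -0.368 -0.002] [270. 173.]
side drawer_in 0.31 [0.605 0.295 0.084] [190. 277.]
```

View pics/top0.png

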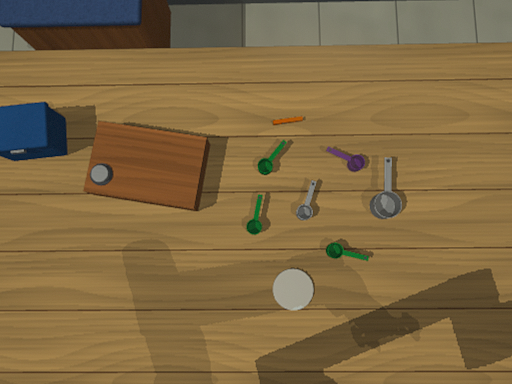

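View pics/side0.png

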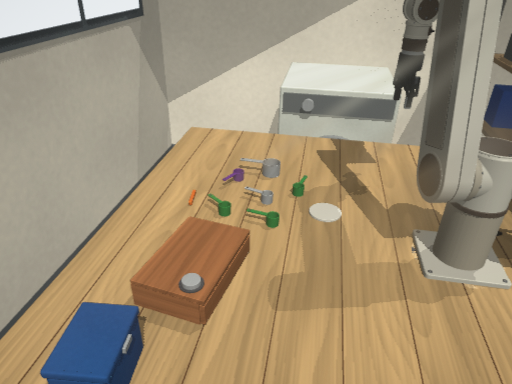

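Run:
```python
import cv2
a=cv2.imread('pics/top0.png')[130:290,235:415];cv2.imwrite('pics/crop_top.png',cv2.resize(a,None,fx=3.7,fy=3.7,interpolation=cv2.INTER_CUBIC)[:600])
a=cv2.imread('pics/top0.png')[130:290,60:240];cv2.imwrite('pics/crop_chest.png',cv2.resize(a,None,fx=3.7,fy=3.7,interpolation=cv2.INTER_CUBIC)[:600])
```

```text
(no output)
```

View pics/crop_top.png

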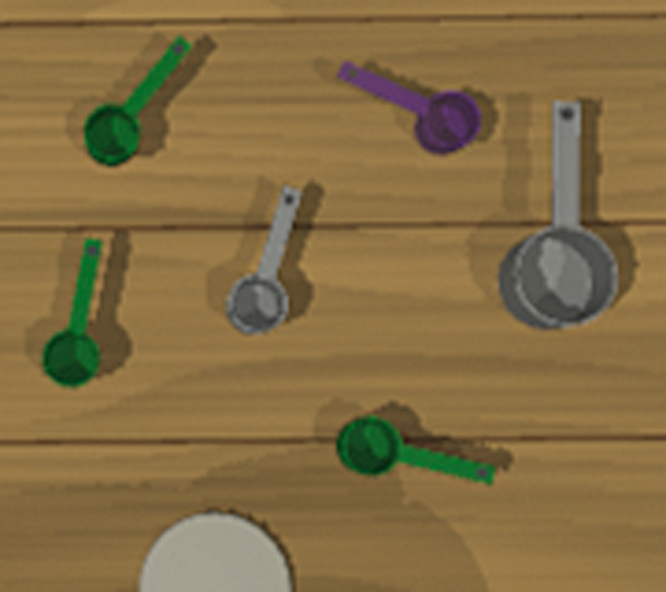

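View pics/crop_chest.png

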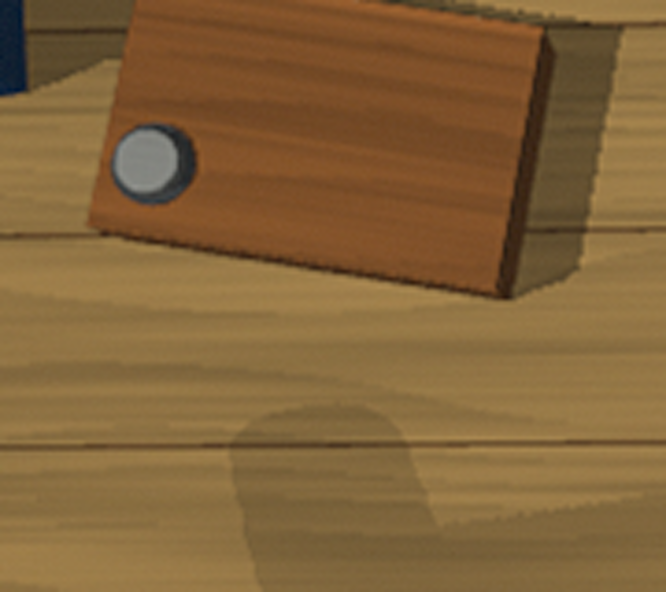

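The top picture shows these candidates: steel small scoop at (305,212), large steel one at (387,205), green look-alikes at (265,164), (255,226) and (335,250), and a purple one at (357,162). By the description I choose the steel one at (305,212), and the crop confirms it. The latch is at (100,173).

Run:
```python
from h import *
for c in('top','side'):
    img=bot.read_camera(c)
    for q in('latch_top','small_scoop','large_scoop'):
        for d in bot.trace(q,c):
            m=d['pixels'];v,u=np.nonzero(m);col=img[m].mean(0).round()
            print(c,q,round(d['conf'],2),'n',m.sum(),'uv',u.mean().round(1),v.mean().round(1),'bb',u.min(),u.max(),v.min(),v.max(),col)
            if q=='small_scoop' and np.ptp(col)<30:
                P=np.array([ray(a,b,c,.031)[:2] for a,b in zip(u,v)]);C=P.mean(0);W=np.linalg.svd(P-C)[2][0];W=W*np.sign(W[0])
                t=(P-C)@W;print('axis deg',np.degrees(np.arctan2(W[1],W[0])),'ends',C+W*t.min(),C+W*t.max(), 'len',np.ptp(t))
    for i in range(2):
        for q in ('latch_top','small_scoop'):
            for d in bot.spot_point(q,c):
                p=w(d['point'],c)
                if q=='latch_top' or np.hypot(*(p[:2]-[.52,-.172]))<.03: print(c,q,p.round(4))
# chest top corners in top image
for u,v in [(97.5,122),(208.5,137),(197,210),(84,192)]: print('chest',ray(u,v,'top',.07).round(4))
print('latch ray',ray(100,173,'top',.084),ray(190.5,281,'side',.084))
```

```text
top latch_top 0.8 n 254 uv 100.3 173.1 bb 91 109 165 181 [120. 122. 117.]
top small_scoop 0.85 n 306 uv 255.4 219.0 bb 247 262 194 233 [25. 88. 38.]
top small_scoop 0.8 n 320 uv 351.3 159.8 bb 328 364 148 170 [81. 51. 85.]
top small_scoop 0.68 n 365 uv 342.4 251.4 bb 326 368 242 259 [25. 86. 37.]
top small_scoop 0.58 n 328 uv 269.4 159.8 bb 258 285 140 174 [24. 88. 37.]
top small_scoop 0.54 n 327 uv 306.4 204.7 bb 296 315 180 219 [107. 108. 104.]
axis deg -19.11744925461206 ends [ 0.49772602 -0.16644863] [ 0.58977305 -0.19835417] len 0.09741981186259208
top large_scoop 0.8 n 897 uv 385.9 196.7 bb 370 400 158 217 [102. 102.  97.]
top latch_top [0.6043 0.3015 0.0814]
top small_scoop [ 0.5182 -0.1746 -0.0011]
top latch_top [0.6043 0.3015 0.0814]
top small_scoop [ 0.5182 -0.1746 -0.0011]
side latch_top 0.76 n 260 uv 191.4 280.6 bb 182 201 273 289 [162. 162. 156.]
side small_scoop 0.77 n 199 uv 271.7 218.1 bb 250 279 210 227 [ 66. 112.  59.]
side small_scoop 0.68 n 175 uv 236.5 174.5 bb 224 244 168 180 [117.  83. 110.]
side small_scoop 0.56 n 197 uv 299.0 186.7 bb 292 306 176 196 [ 77. 114.  63.]
side small_scoop 0.53 n 177 uv 223.7 206.6 bb 211 230 195 215 [ 67. 114.  59.]
side small_scoop 0.47 n 224 uv 264.6 194.9 bb 247 274 187 204 [146. 140. 128.]
axis deg -52.7965095359342 ends [ 0.4882642  -0.11547497] [ 0.56006784 -0.2100608 ] len 0.11875286052852993
side latch_top [0.6024 0.2951 0.0848]
side small_scoop [ 0.517  -0.1743 -0.0021]
side latch_top [0.6024 0.2951 0.0848]
side small_scoop [ 0.517  -0.1743 -0.0021]
chest [0.7275 0.3111 0.07  ]
chest [0.6879 0.0492 0.07  ]
chest [0.5177 0.0741 0.07  ]
chest [0.5615 0.3348 0.07  ]
latch ray [0.60273664 0.29421966 0.084     ] [0.60104498 0.30506129 0.084     ]
```

```bash
cat >> h.py <<'E'
from scipy.spatial.transform import Rotation as Ro
def to(p,yaw_deg):
    s=bot.read_state();R=Ro.from_euler('xyz',s['ee_rot'])
    G=Ro.from_euler('xyz',[np.pi,0,np.radians(yaw_deg)])
    print('t',s['t'],'pos',s['eef_pos'].round(4),'q',s['q'].round(3),'F',s['ft_force'].round(2),'gap',round(s['finger_gap'],4))
    print('shift mm',(R.inv().apply(np.array(p)-s['eef_pos'])*1000).round(1),'rot',(R.inv()*G).as_rotvec(degrees=True).round(1))
E
python3 -c "
from h import *
to([.602,.297,.18],116)"
```

```text
t 1.3 pos [ 0.1217 -0.485   0.2503] q [-1.325  0.241  0.005  1.335 -0.     1.571] F [-0.81  0.17 -0.7 ] gap 0.0854
shift mm [ 656.2 -641.6   70.3] rot [   0.     0.  -101.9]
```

step_arm(motion=[[[0.656,-0.642,0.05],[0,0,-100],-1],[[0.656,-0.642,0.05],[0,0,-100],-1],[[0.656,-0.642,0.05],[0,0,-100],-1],[[0.656,-0.642,0.05],[0,0,-100],-1],[[0.656,-0.642,0.05],[0,0,-100],-1],[[0.656,-0.642,0.05],[0,0,-100],-1],[[0.656,-0.642,0.05],[0,0,-100],-1],[[0.656,-0.642,0.05],[0,0,-100],-1],[[0.656,-0.642,0.05],[0,0,-100],-1],[[0.656,-0.642,0.05],[0,0,-100],-1],[[0.656,-0.642,0.05],[0,0,-100],-1],[[0.656,-0.642,0.05],[0,0,-100],-1]])

```text
t: 2.8
eef_pos: [0.5143, 0.1554, 0.2095]
ee_rot: [3.141, 0.0, 1.992]
ft_force: [2.3, -1.1, 0.9]
finger_gap: 0.0002
```

```bash
python3 -c "
from h import *
to([.602,.297,.125],116)"
```

```text
t 2.8 pos [0.5143 0.1554 0.2095] q [ 0.294  0.334  0.025  1.261 -0.     1.444] F [ 2.31 -1.11  0.9 ] gap 0.0002
shift mm [ 93.4 137.9  84.6] rot [ 0.   0.  -1.9]
```

step_arm(motion=[[[0.09,0.135,0.05],[0,0,0],-1],[[0.09,0.135,0.075],[0,0,0],-1],[[0.09,0.135,0.075],[0,0,0],-1],[[0.09,0.135,0.075],[0,0,0],-1],[[0.09,0.135,0.075],[0,0,0],-1],[[0.09,0.135,0.075],[0,0,0],-1]])

```text
t: 3.55
eef_pos: [0.6003, 0.2897, 0.1367]
ee_rot: [3.139, 0.0, 1.99]
ft_force: [-0.3, 0.6, 0.7]
finger_gap: 0.0001
```

Run:
```python
from h import *
to([.602,.297,.105],116)
for c in('top','side'):
    i=bot.read_camera(c);save(i,c+'1.png')
i=cv2.imread('pics/side1.png')[180:330,110:290];cv2.imwrite('pics/side1c.png',cv2.resize(i,None,fx=4,fy=4,interpolation=2))
p=bot.read_state()['eef_pos']-[0,0,.019];print(proj(p,'side'),proj(p,'top'))
```

```text
t 3.55 pos [0.6003 0.2897 0.1367] q [ 0.45   0.632  0.311  1.247 -0.     1.601] F [-0.34  0.64  0.72] gap 0.0001
shift mm [ 5.9  4.5 31.7] rot [ 0.2  0.  -2. ]
[192.15758394 263.17368311] [ 96.03529658 171.14046517]
```

View pics/side1c.png

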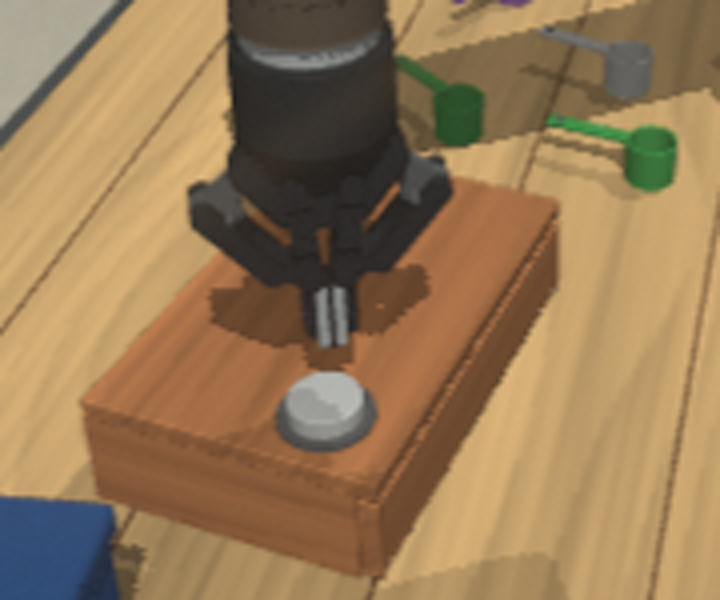

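The shut fingertips hang just behind and above the latch (crop 330,345, latch 325,405), so I go down with a small shift.

step_arm(motion=[[[0.006,0.005,0.02],[0,0,0],-1],[[0.006,0.005,0.03],[0,0,0],-1],[[0.006,0.005,0.036],[0,0,0],-1],[[0.006,0.005,0.038],[0,0,0],-1],[[0.006,0.005,0.04],[0,0,0],-1],[[0.006,0.005,0.041],[0,0,0],-1],[[0.006,0.005,0.042],[0,0,0],-1],[[0.006,0.005,0.042],[0,0,0],-1]])

```text
t: 4.65
eef_pos: [0.6014, 0.2981, 0.095]
ee_rot: [3.141, -0.0, 1.991]
ft_force: [-7.3, -2.7, 12.3]
finger_gap: 0.0004
```

step_arm(motion=[[[0,0,0.0005],[0,0,0],-1],[[0,0,0.0005],[0,0,0],-1],[[0,0,0.0005],[0,0,0],-1],[[0,0,0.0005],[0,0,0],-1],[[0,0,0.0005],[0,0,0],-1]])

```text
t: 5.28
eef_pos: [0.6014, 0.2981, 0.0949]
ee_rot: [3.141, -0.0, 1.991]
ft_force: [-7.6, -1.3, 13.8]
finger_gap: 0.0001
```

step_arm(motion=[[[0,0,-0.03],[0,0,0],-1],[[0,0,-0.08],[0,0,0],-1],[[0,0,-0.12],[0,0,0],-1],[[0,0,-0.12],[0,0,0],-1]])

```text
t: 5.78
eef_pos: [0.6045, 0.299, 0.2169]
ee_rot: [3.132, 0.0, 1.991]
ft_force: [0.4, 0.6, -1.2]
finger_gap: 0.0002
```

Run:
```python
from h import *
for c in('top','side'):
    i=bot.read_camera(c);save(i,c+'2.png')
    for d in bot.spot_point('drawer_in',c): print(c,d['conf'],w(d['point'],c).round(4))
    for d in bot.spot_point('latch_top',c): print(c,'latch',d['conf'],w(d['point'],c).round(4))
to([.518,-.174,.15],161.6)
```

```text
top 0.65 [0.478  0.1904 0.0089]
top latch 0.58 [0.6022 0.301  0.0837]
side 0.58 [0.4822 0.1893 0.0108]
side latch 0.5 [0.6052 0.2953 0.0853]
t 6.075 pos [0.6012 0.2977 0.2099] q [ 0.46   0.613  0.469  1.43  -0.     1.61 ] F [0.33 0.36 0.24] gap 0.0001
shift mm [-396.6 -268.2   61. ] rot [ -0.2  -0.1 -47.5]
```

View pics/top2.png

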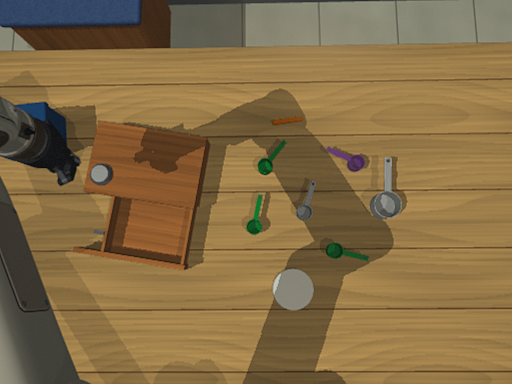

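The top picture shows the drawer out (inner floor around (150,230)) with the scoops unmoved. Next I go above the steel small scoop at (305,212).

step_arm(motion=[[[-0.397,-0.268,0.0],[0,0,-47.5],1],[[-0.397,-0.268,0.0],[0,0,-47.5],1],[[-0.397,-0.268,0.0],[0,0,-47.5],1],[[-0.397,-0.268,0.0],[0,0,-47.5],1],[[-0.397,-0.268,0.06],[0,0,-47.5],0.3],[[-0.397,-0.268,0.06],[0,0,-47.5],0.3],[[-0.397,-0.268,0.06],[0,0,-47.5],0.3],[[-0.397,-0.268,0.06],[0,0,-47.5],0.3],[[-0.397,-0.268,0.06],[0,0,-47.5],0.3],[[-0.397,-0.268,0.06],[0,0,-47.5],0.3],[[-0.397,-0.268,0.06],[0,0,-47.5],0.3]])

```text
t: 7.45
eef_pos: [0.5197, -0.1725, 0.1521]
ee_rot: [3.141, 0.0, 2.822]
ft_force: [-0.3, -0.5, 0.5]
finger_gap: 0.0555
```

Run:
```python
from h import *
print(ray(304.7,212.2,'top',.03), ray(312.5,183,'top',.031), ray(264.9,198,'side',.016))
to([.518,-.174,.10],161.6)
i=bot.read_camera('side');save(i[130:280,180:380].repeat(3,0).repeat(3,1),'side3.png')
i=bot.read_camera('top');save(i[130:280,220:420].repeat(3,0).repeat(3,1),'top3.png')
```

```text
[ 0.51426969 -0.17409979  0.03      ] [ 0.58352901 -0.19419074  0.031     ] [ 0.51932589 -0.16379771  0.016     ]
t 7.45 pos [ 0.5197 -0.1725  0.1521] q [-3.210e-01  3.940e-01 -4.200e-02  1.134e+00  0.000e+00 -1.000e-03] F [-0.34 -0.52  0.54] gap 0.0555
shift mm [ 1.2 -2.  52.1] rot [0.  0.  0.1]
```

View pics/side3.png

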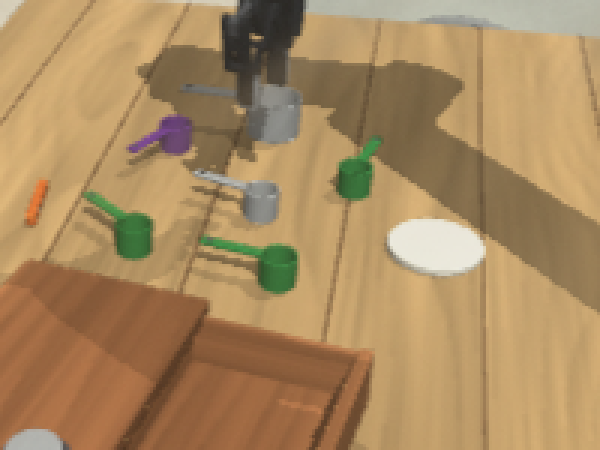

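View pics/top3.png

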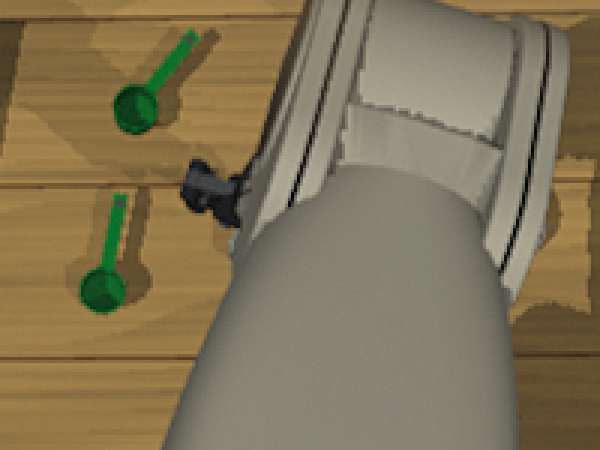

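step_arm(motion=[[[0.002,-0.002,0.04],[0,0,-1],0.5],[[0.002,-0.002,0.08],[0,0,-1],0.5],[[0.002,-0.002,0.11],[0,0,-1],0.5],[[0.002,-0.002,0.128],[0,0,-1],0.5],[[0.002,-0.002,0.128],[0,0,-1],0.5]])

```text
t: 8.18
eef_pos: [0.5158, -0.1736, 0.0227]
ee_rot: [3.141, -0.003, 2.839]
ft_force: [-0.3, -0.1, 0.2]
finger_gap: 0.0644
```

Run:
```python
from h import *
to([.517,-.1735,.024],162.5)
i=bot.read_camera('side');save(i[140:230,210:330].repeat(5,0).repeat(5,1),'side4.png')
```

```text
t 8.175 pos [ 0.5158 -0.1736  0.0227] q [-0.325  0.532 -0.205  0.837  0.    -0.022] F [-0.33 -0.07  0.18] gap 0.0644
shift mm [-1.1  0.4 -1.3] rot [ 0.  -0.2  0.2]
```

View pics/side4.png

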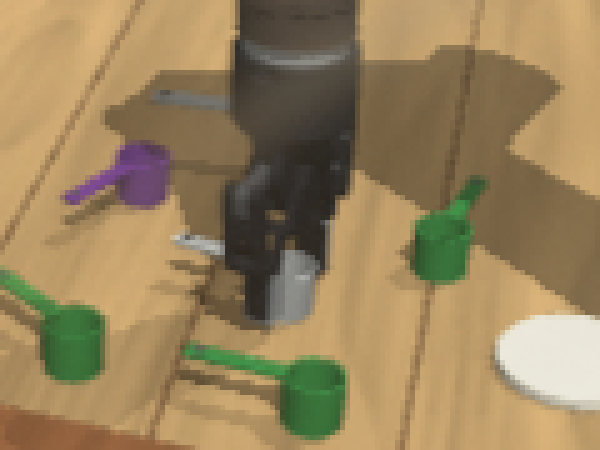

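Run:
```python
from h import *
d=np.array([.3,.954,0]);T=np.array([.5158,-.1736,.018])
for s in(.034,.04): print('finger',((proj(T+s*d,'side')-[210,140])*5).round())
a=np.linspace(0,2*np.pi,100)
for C in([.517,-.1735],[.513,-.174],[.520,-.172]):
    for cam in('side','top'):
        P=np.array([proj([C[0]+r*np.cos(t),C[1]+r*np.sin(t),z],cam) for t in a for r,z in((.019,.032),(.018,0))])
        print(C,cam,P.min(0).round(1),P.max(0).round(1))
```

```text
finger [258. 305.]
finger [254. 309.]
[0.517, -0.1735] side [260.1 189. ] [272.5 204. ]
[0.517, -0.1735] top [295.6 202.9] [312.6 219.6]
[0.513, -0.174] side [261.5 189.1] [273.8 204. ]
[0.513, -0.174] top [295.9 204.6] [312.9 221.3]
[0.52, -0.172] side [259.1 189.1] [271.5 204.1]
[0.52, -0.172] top [295.  201.7] [311.9 218.4]
```

The near finger sits beside the cup, with the cup between the fingers and the centre within about 2 mm, so I close.

step_arm(motion=[[[0.001,0,0],[0,0,0],-0.3],[[0.001,0,0],[0,0,0],-1],[[0.001,0,0],[0,0,0],-1],[[0.001,0,0],[0,0,0],-1],[[0.001,0,0],[0,0,0],-1],[[0.001,0,0],[0,0,0],-1]], squeeze=25)

```text
t: 8.98
eef_pos: [0.5167, -0.1746, 0.0254]
ee_rot: [3.141, 0.002, 2.838]
ft_force: [-1.1, 1.3, 6.2]
finger_gap: 0.0355
```

step_arm(motion=[[[0,0,-0.03],[0,0,0],-1],[[0,0,-0.08],[0,0,0],-1],[[0,0,-0.13],[0,0,0],-1],[[0,0,-0.13],[0,0,0],-1]])

```text
t: 9.48
eef_pos: [0.5189, -0.1759, 0.159]
ee_rot: [-3.141, 0.01, 2.837]
ft_force: [0.8, -0.3, -0.5]
finger_gap: 0.0354
```

Run:
```python
from h import *
yc=-8.8;a=np.radians(yc);X=np.array([np.cos(a),np.sin(a)]);print(np.array([.480,.190])-.028*X)
to(list(np.array([.480,.190])-.028*X)+[.13],yc+180)
i=bot.read_camera('side');save(i[100:220,190:350].repeat(4,0).repeat(4,1),'side5.png')
```

```text
[0.45232961 0.1942836 ]
t 9.475 pos [ 0.5189 -0.1759  0.159 ] q [-0.327  0.382 -0.042  1.137 -0.    -0.023] F [ 0.8  -0.35 -0.51] gap 0.0354
shift mm [174.7 333.3  27. ] rot [-0.1  0.6 -8.6]
```

View pics/side5.png

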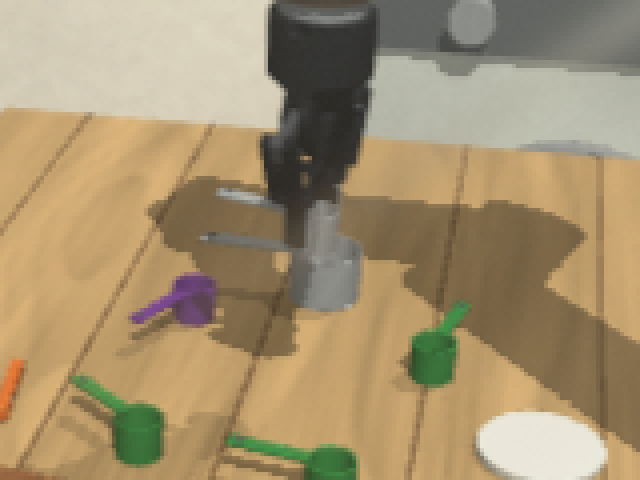

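The scoop is held and off the table (handle at (250,198) in the crop). Over to the drawer.

step_arm(motion=[[[0.04,0.08,0],[0,0,-2],-1],[[0.07,0.135,0],[0,0,-4],-1],[[0.1,0.19,0],[0,0,-5],-1],[[0.13,0.245,0],[0,0,-6],-1],[[0.155,0.295,0],[0,0,-7],-1],[[0.177,0.332,0],[0,0,-8.6],-1],[[0.177,0.332,0.02],[0,0,-8.6],-1],[[0.177,0.332,0.04],[0,0,-8.6],-1],[[0.177,0.332,0.04],[0,0,-8.6],-1],[[0.177,0.332,0.04],[0,0,-8.6],-1]])

```text
t: 10.78
eef_pos: [0.4461, 0.1947, 0.1137]
ee_rot: [-3.141, -0.001, 2.987]
ft_force: [-0.2, -0.2, 0.0]
finger_gap: 0.0358
```

Run:
```python
from h import *
to([.4523,.1943,.0365],171.2)
for c in('side','top'):
    i=bot.read_camera(c)
    for d in bot.spot_point('drawer_in',c)+bot.spot_point('small_scoop',c): print(c,d['conf'],w(d['point'],c).round(4))
    i=(i[170:350,110:350] if c=='side' else i[150:300,40:240])
    save(i.repeat(3,0).repeat(3,1),c+'6.png')
```

```text
t 10.775 pos [0.4461 0.1947 0.1137] q [ 0.412  0.322 -0.261  0.988 -0.     0.566] F [-0.24 -0.17  0.01] gap 0.0358
shift mm [-6.2  0.6 77.2] rot [-0.  -0.1 -0. ]
side 0.67 [0.4842 0.1909 0.0072]
side 0.69 [ 0.4303 -0.2381 -0.0008]
side 0.62 [ 0.6328 -0.3004 -0.0023]
side 0.61 [0.4421 0.1957 0.0863]
side 0.56 [ 0.4812 -0.0555 -0.0021]
top 0.67 [0.4784 0.1879 0.011 ]
top 0.88 [ 0.4209 -0.2455  0.0028]
top 0.87 [ 0.634  -0.3034 -0.0013]
top 0.51 [0.448  0.1949 0.088 ]
```

View pics/side6.png

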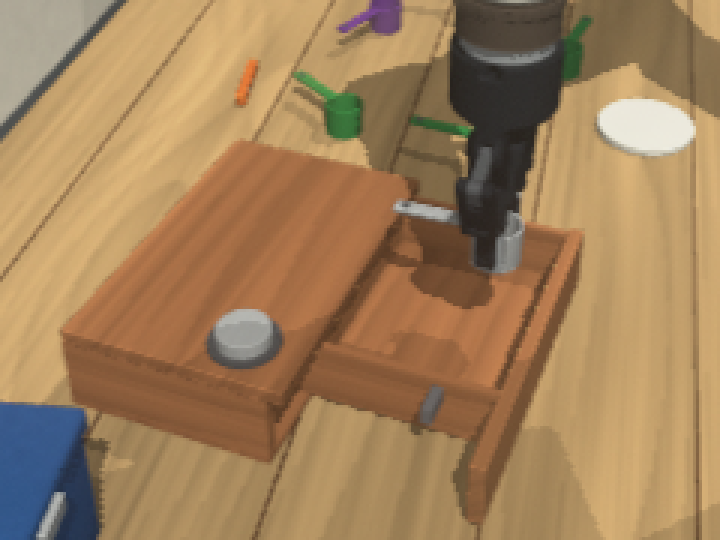

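View pics/top6.png

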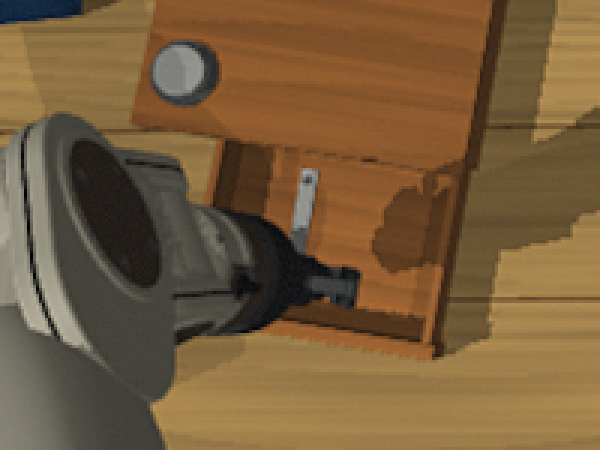

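The scoop hangs above the drawer, handle toward the chest and parallel to its side, clear of all the walls. I lower it.

step_arm(motion=[[[-0.005,0.001,0.02],[0,0,0],-1],[[-0.005,0.001,0.04],[0,0,0],-1],[[-0.005,0.001,0.055],[0,0,0],-1],[[-0.005,0.001,0.067],[0,0,0],-1],[[-0.005,0.001,0.073],[0,0,0],-1],[[-0.005,0.001,0.076],[0,0,0],-1],[[-0.005,0.001,0.076],[0,0,0],-1]])

```text
t: 11.95
eef_pos: [0.4516, 0.1954, 0.0382]
ee_rot: [3.141, 0.0, 2.988]
ft_force: [0.1, -1.0, -0.3]
finger_gap: 0.0359
```

Run:
```python
from h import *
to([.4523,.1943,.0355],171.2)
for c in('side','top'):
    i=bot.read_camera(c)
    for d in bot.spot_point('drawer_in',c)+bot.spot_point('small_scoop',c):
        p=w(d['point'],c)
        if p[1]>.1: print(c,d['conf'],p.round(4))
    if c=='side': save(i[210:310,200:330].repeat(5,0).repeat(5,1),c+'7.png')
```

```text
t 11.95 pos [0.4516 0.1954 0.0382] q [ 0.408  0.427 -0.339  0.804  0.     0.562] F [ 0.15 -0.97 -0.32] gap 0.0359
shift mm [-0.9 -1.   2.7] rot [ 0.  0. -0.]
side 0.76 [0.4809 0.1909 0.0094]
side 0.66 [0.4504 0.1975 0.0119]
top 0.82 [0.4826 0.1905 0.0127]
top 0.51 [0.4516 0.1961 0.0127]
```

View pics/side7.png

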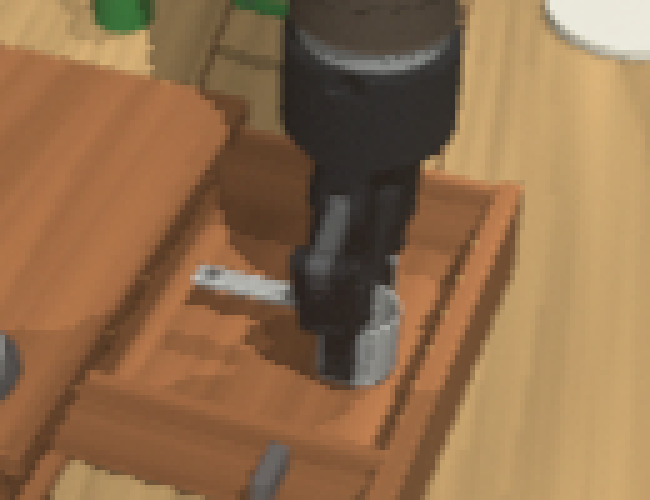

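About 2 mm above the floor by the numbers, with no contact yet. I ease down until there is contact.

step_arm(motion=[[[0,0,0.001],[0,0,0],-1],[[0,0,0.002],[0,0,0],-1],[[0,0,0.003],[0,0,0],-1],[[0,0,0.003],[0,0,0],-1]])

```text
t: 12.75
eef_pos: [0.4514, 0.1953, 0.0353]
ee_rot: [3.141, 0.0, 2.988]
ft_force: [-2.6, 0.1, 4.2]
finger_gap: 0.0357
```

step_arm(motion=[[[0,0,-0.001],[0,0,0],0.1],[[0,0,-0.001],[0,0,0],0.3],[[0,0,-0.001],[0,0,0],0.3],[[0,0,-0.001],[0,0,0],0.3]])

```text
t: 13.25
eef_pos: [0.4514, 0.1953, 0.0359]
ee_rot: [-3.142, -0.0, 2.988]
ft_force: [0.1, -0.0, 0.8]
finger_gap: 0.0558
```

step_arm(motion=[[[0,0,-0.015],[0,0,0],0.3],[[0,0,-0.04],[0,0,0],0.3],[[0,0,-0.09],[0,0,0],0.3],[[0,0,-0.14],[0,0,0],0.3],[[0,0,-0.17],[0,0,0],0.3],[[0.04,-0.06,-0.17],[0,0,0],0.3],[[0.04,-0.12,-0.17],[0,0,0],0.3],[[0.04,-0.18,-0.17],[0,0,0],0.3],[[0.04,-0.24,-0.17],[0,0,0],0.3],[[0.04,-0.24,-0.17],[0,0,0],0.3],[[0.04,-0.24,-0.17],[0,0,0],0.3]])

```text
t: 14.62
eef_pos: [0.3753, -0.0358, 0.2068]
ee_rot: [3.141, 0.001, 2.986]
ft_force: [0.1, -0.3, -0.1]
finger_gap: 0.0554
```

Run:
```python
from h import *
to([.4523,.1943,.0355],171.2)
X=np.array([np.cos(-.1536),np.sin(-.1536)]);Y=np.array([-X[1],X[0]])
for c in('side','top'):
    i=bot.read_camera(c)
    L={q:[w(d['point'],c) for d in bot.spot_point(q,c)] for q in('drawer_in','small_scoop','large_scoop','latch_top')}
    for q in L:
        for p in L[q]:
            if p[1]>.1 or q!='small_scoop': print(c,q,p.round(4))
    if L['drawer_in'] and L['latch_top']: d=(L['drawer_in'][0]-L['latch_top'][0])[:2];print('drawer in latch',d@X,d@Y)
    save((i[200:320,170:330] if c=='side' else i[150:300,40:240]).repeat(4,0).repeat(4,1),c+'8.png')
```

```text
t 14.625 pos [ 0.3753 -0.0358  0.2068] q [-9.60e-02  2.30e-02 -3.66e-01  1.18e+00  1.00e-03  6.00e-02] F [ 0.07 -0.32 -0.11] gap 0.0554
shift mm [-40.2 239.1 171.5] rot [ 0.   0.1 -0.1]
side drawer_in [0.4811 0.191  0.0099]
side small_scoop [0.4502 0.1937 0.0088]
side large_scoop [ 0.531  -0.3666 -0.0013]
side latch_top [0.6038 0.2955 0.0828]
drawer in latch -0.1053060918280473 -0.12206637145443042
top drawer_in [0.4822 0.191  0.0133]
top small_scoop [0.4515 0.1948 0.0079]
top large_scoop [ 0.5299 -0.3662 -0.0007]
top latch_top [0.6046 0.3012 0.0847]
drawer in latch -0.10414526382706163 -0.12769796006601974
```

View pics/side8.png

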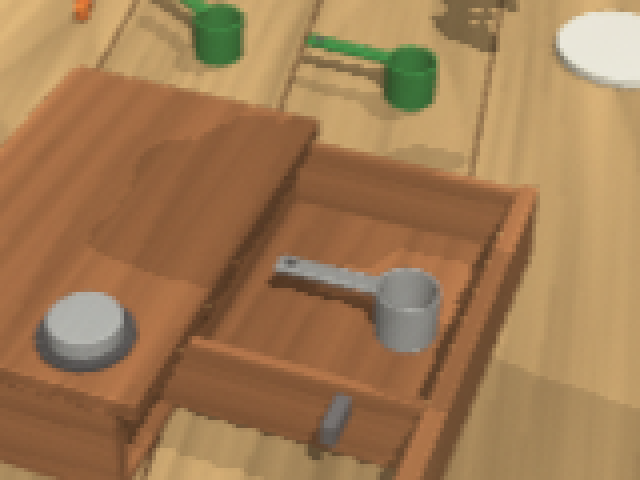

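View pics/top8.png

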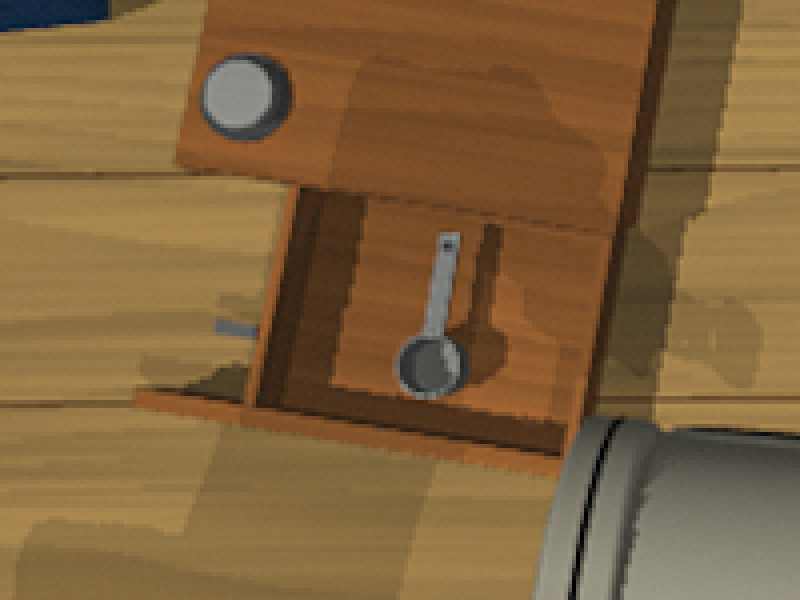

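The scoop stands upright on the drawer's floor, the drawer is fully open, and the arm is clear of everything.

```bash
python3 -c "
from h import *
print(bot.job_done())"
```

```text
the job is handed in; nothing more can be done
None
```

I pressed the latch fully and held it, and the drawer sprang out. I then gripped the small steel scoop across its cup and lowered it to the drawer's floor. I let go only after feeling contact (about 4 N), then backed the arm off and handed the job in at about 15 s. No verdict was reported.

- **Drawer:** both cameras put it about 104–105 mm in front of the latch, which means fully open.
- **Small scoop:** it stands upright with its mouth up, about 30 mm toward the front from the drawer's centre. The measured foot height is 8–9 mm against a floor at 10 mm, which is within the measuring error.
- **Large scoop:** it measured within 4 mm of its first reading, so it did not move. I never touched it.
- **Disagreements:** the two cameras differed by up to about 6 mm on the latch's position. When I closed on the scoop the fingertips pressed lightly on the shelf (about 6 N), with no visible effect.

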